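Close the balance's draught shield and tare it touch-free

TASK

Tare the empty flask that stands on the balance: with the fingertips, slide the glass lid of the draught shield fully shut without slamming it, then point straight down at the tare sensor (the one with the green ring), holding the fingertips 2 to 3 cm above the middle of its dark window for at least two seconds without touching it. Then draw the hand well away from the sensor. Keep away from the blue-ringed print sensor, and leave the flask, the sensors and everything else standing where they are.

Things in the scene. Friction and masses are not known exactly. Their poses are not given: they have to be found in the camera images.
- balance: White laboratory balance, fixed to the bench, 300 mm deep (its x), 200 mm wide (its y), case top 65 mm high. Origin: centre of its underside on the bench. Its x axis points from its front (sloping grey control panel, towards the robot) to its back, z up. A clear glass draught shield (178 x 178 mm outside, walls 4 mm, centred at x = +50 mm) stands on it from 65 to 213 mm height, around a round steel pan; its open top is closed by the sliding lid.
- lid (a joint): Sliding lid of the draught shield, in metres: 0 = fully shut (a firm stop), growing as it slides backwards along the balance's +x, at most 0.135. It is a 178 x 178 mm glass pane in a frame (pane top 218 mm, frame top 220 mm above the bench), 300 g, slides level with about 2 N of friction and stays where it is left. Starts part open, 0.06 to 0.125.
- lid_grip (a point): Centre of the black grip ridge that stands on the lid's front edge and moves with it; axes as the balance's. The ridge is 10 mm thick (its x), 100 mm long (its y) and stands from 220 to 242 mm above the bench; this point is 231 mm above the bench. Shutting the lid moves it along -x. There is free room above the lid on both sides of the ridge.
- tare_sensor: Tare sensor, a wireless touch-free switch of the balance: white puck, 64 mm across, 24 mm high, 160 g, loose on the bench beside the balance (left or right), with a GREEN ring (46 mm across) around a dark round window (28 mm across) in the middle of its top. Origin: centre of its underside; the window's middle lies 24 mm above it. z up.
- print_sensor: Print sensor: the same puck with a BLUE ring, on the other side of the balance; not to be used. Origin: centre of its underside, z up.
- flask: Empty clear glass conical flask, 64 mm across the foot, 105 mm high, 60 g, standing on the balance's pan inside the draught shield. Origin: centre of its underside (77 mm above the bench), z up.
- beaker: Empty clear glass beaker, 68 mm across, 90 mm high, on the bench behind the left-hand sensor. Origin: centre of its underside.
- reagent_jar: Amber glass jar with a red cap, 66 mm across, 90 mm high, on the bench behind the right-hand sensor. Origin: centre of its underside.
- spatula: Double-ended steel weighing spatula, 180 mm long (its x), 16 mm wide, 7 mm high, lying on the bench in front of the right-hand sensor. Origin: its middle, on the bench.
There are look-alikes about, which are no part of the job. What is shaped like the flask but purple or yellow is not meant.

How it is judged:
By the outcome, as a careful person would: the job done as asked, in the order asked, and still so for the second after the job is handed in, with the robot touching nothing.
It also fails if it takes over 48 s, if anything falls off the work surface, if the arm or the gripper's body presses on something with over 40 N, if the wrist force passes 120 N, or if a joint passes its speed limit or range.

ROBOT

A 6-joint arm with a two-finger parallel gripper is mounted at the origin on the work surface. World frame = base frame: x ahead of the robot, y to its left, z up, the work surface at z = 0. Lengths are in mm, angles in degrees, forces in N, time in s.
With the tool pointing down it reaches from about 350 to 850 mm from the base axis. Payload 8.1 kg.
Tool frame: the origin (TCP) lies at the very end of the fingers, on their centre line; the grasp point (between the pads) lies 19 mm behind it; z points along the fingers, y is the direction in which the jaws open and shut (so a half turn about z gives the same grasp; the last joint's range is limited). The gripper opens to 85 mm and grips with 20 to 120 N. Pads are 22 mm wide; open, the fingers measure 114 mm over their backs; the gripper's body (76 mm by 85 mm) begins 54 mm behind the grasp point. The pads swing forward as they close: fully open they stand 13 mm farther back than shut.
Start: joints at [-72.445, 7.471, 85.268, -0, 87.261, -4.893], TCP at [229.132, -554.53, 231.292] pointing down, gripper open.
Joint ranges: [-169.43, 169.43], [-51.17, 129.36], [1.28, 143.12], [-76.62, 256.62], [0, 156.53], [-152.29, 152.29]. Speed limits (degrees/s): [136.94, 136.94, 159.86, 180, 180, 180].

INTERFACE

Orientations are given as [roll, pitch, yaw] about the fixed x, y, z axes, in that order (R = Rz(yaw) Ry(pitch) Rx(roll)).
In Python, from bench import sensors, viewer, job gives the robot as it stands.
- The arm moves only by the shell command python3 -m pendant 'ROWS' [FORCE]. ROWS is JSON, one flat list of numbers, 5 for each row, row after row: the shift along the world's x, y, z in mm, then the turn about the world's z in rad, then the finger opening in mm, from 0 to 85.4. In form: [x, y, z, twist, hand, x, y, z, twist, hand, ...]. A call has 1 to 12 rows; each row shifts and turns the pose as measured when the row begins; what a row does not reach is not made up. A row lasts 1/12 s, in which the tool goes at most 41.7 mm and 7.16 degrees, less where a joint would pass 70% of its speed; a pose out of reach is approached as far as the arm can. A call with a gripper value outside its range is refused whole. The fingers move at their own pace and stop on an object; FORCE is the grip in N (left out, the last holds). Time passes only in rows, so rows that do not move let the fingers close. It gives the time, the measured TCP pose, the force and the opening at its end, in the units of the state.
- sensors.sense(): the state, without advancing time (a new reading comes with each control period).
- viewer.snapshot(name): name is "side" or "top"; returns a dict with "frame" (400x640x3 uint8, blue, green, red), "z_map" (400x640 float32, mm along the optical axis (not along the pixel's ray), 0 where there is no reading), "fx", "fy", "cx", "cy" (pixels), "view" (4x4, takes a point from world to camera coordinates). Camera axes: x right, y down, z forward; pixel columns grow to the right and rows downward; lengths in mm; the calibration is good to about 2 mm. A picture is of the moment at which its call begins.
- job.hand_in(): hands the job in, once; it reports no verdict.
The state is a dict: "time": time; "joint_pos": joint angles; "qd": joint speeds; "joint_efforts": joint torques, N m; "tool_pos": TCP position; "tcp_rot": TCP orientation; "ft_force": force on the tool from outside, world axes, zero at the start; "wrist_torque": the same for the moment, N m; "finger_gap": finger opening in mm.
Only numpy, scipy, OpenCV 4.12 (cv2) and the standard library are available. Lean on these libraries where they do the work, as an engineer would, in place of code of your own. Each camera call takes 0.05 s, during which the arm holds its last target.

## Working session

There is one attempt and no reset: what is moved stays moved. The work goes in short steps, Python scripts to look and compute and a shell command to move; the robot and the scene stay as the last step left them, time stands still between calls to the robot, and variables do not carry over. Pictures are saved under pics/ and viewed, and the job is handed in when it is done.

```bash
mkdir -p pics; ls; cat > h.py <<'E'
import numpy as np, cv2
from bench import sensors, viewer, job
def ray(s,u,v):
    V=np.array(s["view"]); R=V[:3,:3]; t=V[:3,3]
    d=R.T@np.array([(u-s["cx"])/s["fx"],(v-s["cy"])/s["fy"],1.0]); return -R.T@t, d
def onz(s,u,v,z):
    c,d=ray(s,u,v); return c+d*(z-c[2])/d[2]
def depth(s,u,v):
    c,d=ray(s,u,v); return c+d*float(s["z_map"][int(round(v)),int(round(u))])
def proj(s,p):
    V=np.array(s["view"]); q=V[:3,:3]@np.array(p)+V[:3,3]
    return q[0]/q[2]*s["fx"]+s["cx"], q[1]/q[2]*s["fy"]+s["cy"]
E
python3 - <<'E'
from h import *
for n in("side","top"):
    s=viewer.snapshot(n); cv2.imwrite(f"pics/{n}0.png",s["frame"])
    print(n,s["fx"],s["cx"],s["cy"],np.round(ray(s,320,200),3))
st=sensors.sense(); print({k:np.round(v,2) for k,v in st.items()})
E
```

```text
pics
side 434.86496184661394 317.7950202502314 205.38509486249217 [[ 1.199147e+03 -4.293080e+02  8.611190e+02]
 [-6.130000e-01  4.300000e-01 -6.630000e-01]]
top 381.0097023597698 316.37072467415464 195.8099009525125 [[ 3.733860e+02 -1.510000e+01  1.012615e+03]
 [ 2.080000e-01  1.200000e-02 -9.780000e-01]]
{'time': np.float64(0.1), 'joint_pos': array([-72.44,   7.51,  85.32,  -0.  ,  87.26,  -4.89]), 'qd': array([-0.01, -0.1 , -0.12,  0.13,  0.11, -0.02]), 'joint_efforts': array([ 0.000e+00, -5.709e+01, -5.019e+01, -0.000e+00,  1.000e-02,
       -0.000e+00]), 'tool_pos': array([ 228.98, -554.06,  230.36]), 'tcp_rot': array([-1.7991e+02, -1.0000e-02,  2.2450e+01]), 'ft_force': array([-0.86, -0.46,  0.  ]), 'wrist_torque': array([-0.03, -0.03, -0.01]), 'finger_gap': np.float64(85.24)}
```

View pics/side0.png

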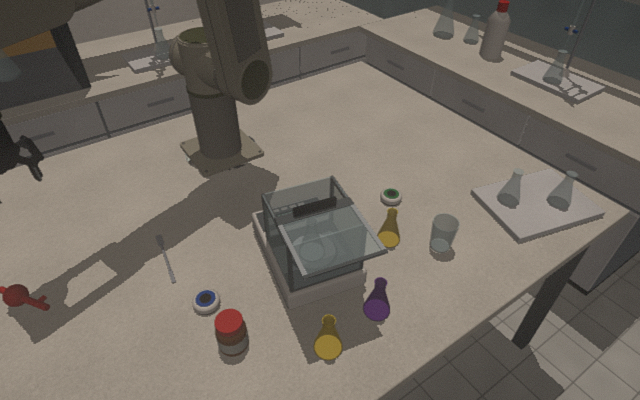

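View pics/top0.png

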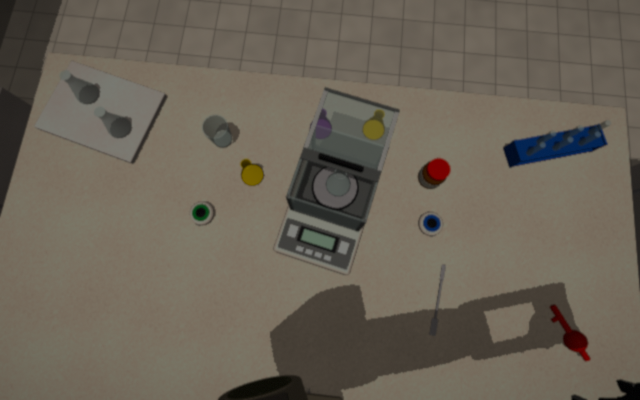

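The top view shows the green-ringed puck at (202,212) and the blue-ringed one at (431,222). The black ridge is at about (341,163). In the side view, green is at (391,196), blue at (206,300) and the ridge at (315,207). Next I'll measure and enlarge these.

```bash
python3 - <<'E'
from h import *
for n in("side","top"):
    s=viewer.snapshot(n); f=s["frame"]; hsv=cv2.cvtColor(f,cv2.COLOR_BGR2HSV)
    for nm,lo,hi in(("green",(45,80,20),(90,255,255)),("blue",(100,100,20),(130,255,255))):
        m=cv2.inRange(hsv,lo,hi)
        c,_=cv2.findContours(m,cv2.RETR_EXTERNAL,cv2.CHAIN_APPROX_NONE)
        for k in c:
            if cv2.contourArea(k)>25:
                (u,v),sz,a=cv2.minAreaRect(k)
                P=onz(s,u,v,24); print(n,nm,np.round((u,v),1),np.round(sz,1),"z24:",np.round(P),"depth",np.round(depth(s,u,v)))
    # dark ridge
    m=cv2.inRange(f.max(2),0,32); 
    r=(slice(140,185),slice(300,380)) if n=="top" else (slice(185,225),slice(270,350))
    mm=np.zeros_like(m); mm[r]=m[r]
    c,_=cv2.findContours(mm,cv2.RETR_EXTERNAL,cv2.CHAIN_APPROX_NONE)
    for k in c:
        if cv2.contourArea(k)>40:
            b=cv2.boxPoints(cv2.minAreaRect(k)); u,v=b.mean(0)
            print(n,"ridge",np.round(b).tolist(),"z242",np.round(onz(s,u,v,242)),"z231",np.round(onz(s,u,v,231)),"dep",np.round(depth(s,u,v)))
            print([np.round(onz(s,*q,242)).tolist() for q in b])
    if n=="top":
        a=cv2.resize(f[85:280,265:405],None,fx=4,fy=3.0*4/3,interpolation=cv2.INTER_CUBIC)[:600]
        cv2.imwrite("pics/topbal.png",cv2.resize(f[85:280,265:405],(430,600),interpolation=cv2.INTER_CUBIC))
        g=cv2.resize(f[150:250,160:280],(600,500),interpolation=cv2.INTER_CUBIC); cv2.imwrite("pics/topgreen.png",g)
    else: cv2.imwrite("pics/sidebal.png",cv2.resize(f[165:315,240:420],(720,600),interpolation=cv2.INTER_CUBIC))
E
```

```text
side green [391. 193.] [12.5  8.9] z24: [519. 305.  24.] depth [519. 305.  23.]
side blue [205.3 297.8] [14.1 17.7] z24: [ 555. -301.   24.] depth [ 555. -300.   23.]
top green [200.5 212. ] [14.8 16.3] z24: [519. 306.  24.] depth [519. 307.  23.]
top blue [431.5 222.5] [15. 15.] z24: [ 554. -300.   24.] depth [ 554. -299.   26.]
top blue [554.9 145. ] [ 24.5 101.2] z24: [ 805. -628.   24.] depth [ 782. -596.   75.]
top ridge [[293.0, 175.0], [316.0, 156.0], [325.0, 167.0], [303.0, 186.0]] z242 [597.  23. 242.] z231 [601.  23. 231.] dep [647.  31.  71.]
[[585.0, 55.0, 242.0], [632.0, 12.0, 242.0], [610.0, -10.0, 242.0], [563.0, 33.0, 242.0]]
top ridge [[317.0, 159.0], [319.0, 153.0], [364.0, 166.0], [362.0, 172.0]] z242 [622. -41. 242.] z231 [626. -41. 231.] dep [623. -41. 240.]
[[626.0, 9.0, 242.0], [639.0, 7.0, 242.0], [619.0, -90.0, 242.0], [605.0, -87.0, 242.0]]
```

View pics/topbal.png

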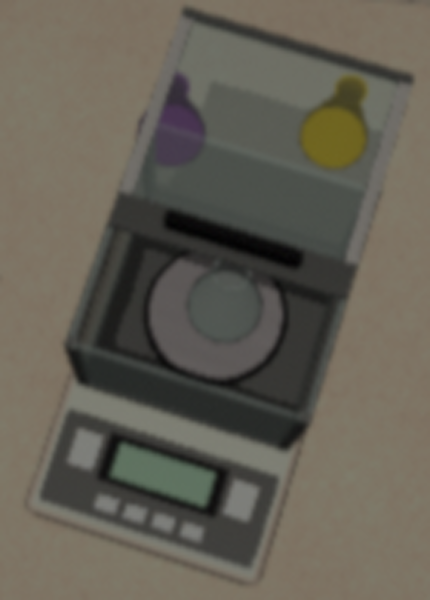

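View pics/sidebal.png

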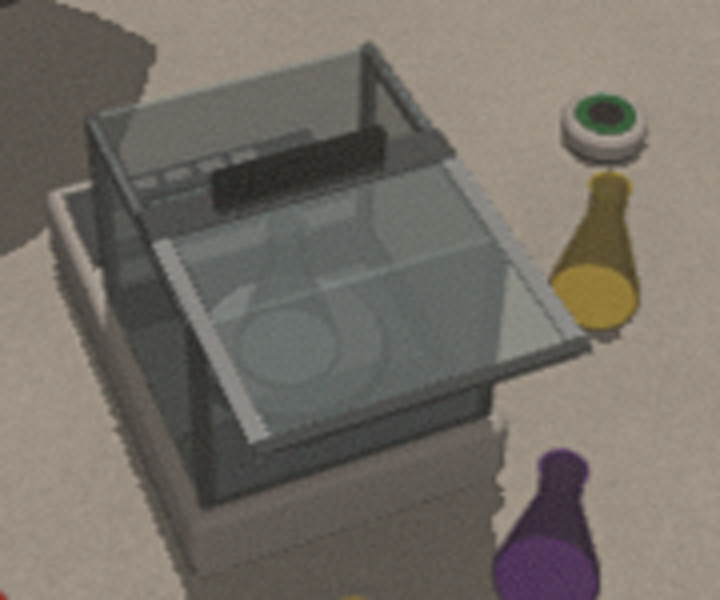

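View pics/topgreen.png

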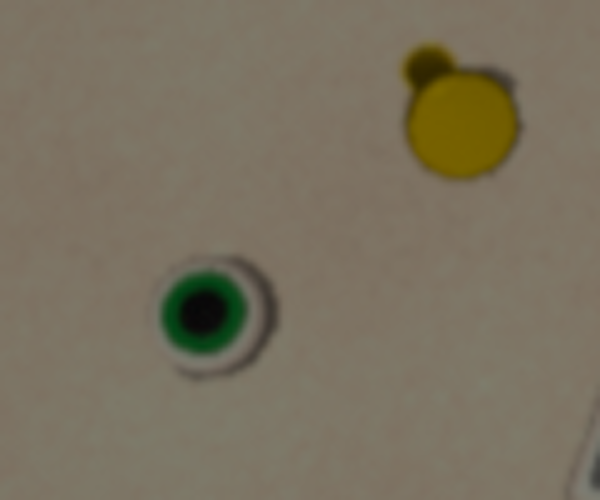

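The green-ringed puck stands on the left, with a yellow decoy flask just behind it. Colour and depth both put its window at about (519,306,24), so it is the tare sensor. Next I'll get the balance axes and the shut position.

```bash
python3 - <<'E'
from h import *
T=viewer.snapshot("top"); S=viewer.snapshot("side")
k=140/430; kv=195/600
t=lambda a,b,z: onz(T,265+a*k,85+b*kv,z)
sd=lambda a,b,z: onz(S,240+a/4,165+b/4,z)
fl,fr=t(70,347,213),t(303,440,213)
print("top shield front corners",fl.round(),fr.round(),"width",np.linalg.norm(fl-fr).round(1))
print("side shield front corners",sd(370,47,213).round(),sd(92,122,213).round())
print("case front corners top z~30",t(30,508,20).round(),t(255,580,20).round())
print("side ridge top ends",sd(383,126,242).round(),sd(214,174,242).round())
print("lid rear corners top",t(185,12,220).round(),t(412,78,220).round(), "side",sd(588,346,218).round(),sd(258,443,218).round())
print("ridge proj side",np.round(proj(S,(622,-41,242))),"yellow near green top z0",onz(T,252,176,0).round())
d=fl-fr; print("yaw",np.degrees(np.arctan2(-d[0],d[1])))
E
```

```text
top shield front corners [541.  64. 213.] [ 493. -103.  213.] width 173.9
side shield front corners [548.  64. 213.] [ 514. -107.  213.]
case front corners top z~30 [441. 100.  20.] [401. -94.  20.]
side ridge top ends [637.   7. 242.] [618. -89. 242.]
lid rear corners top [800.   9. 220.] [ 765. -161.  220.] side [805.   9. 218.] [ 764. -158.  218.]
ridge proj side [313. 201.] yellow near green top z0 [636. 190.   0.]
yaw -16.04445035334811
```

```bash
python3 -m pendant '[0,0,38,-0.1,0, 0,0,38,-0.1,0, 24,28,5,-0.1,0, 25,30,0,-0.1,0, 25,30,0,-0.1,0, 25,30,0,-0.1,0, 25,30,0,0,0, 25,30,0,0,0, 25,30,0,0,0, 25,30,0,0,0, 25,30,0,0,0, 25,30,0,0,0]'
```

```text
time: 1.3
tool_pos: [479.5, -246.3, 313.7]
tcp_rot: [-179.8, -0.3, -14.5]
ft_force: [1.0, -0.1, 0.5]
finger_gap: 0.1
```

```bash
python3 -m pendant '[26,28,0,0.04,0, 26,28,0,0,0, 26,28,0,0,0, 26,28,0,0,0, 26,28,0,0,0, 26,28,0,0,0, 15,17,0,0,0, 0,0,0,0,0, 0,0,0,0,0]'; python3 - <<'E'
from h import *
for n in("side","top"):
    s=viewer.snapshot(n); f=s["frame"]
    print(n,np.round(proj(s,sensors.sense()["tool_pos"])))
    c=f[60:315,200:480] if n=="side" else f[60:280,230:440]
    cv2.imwrite(f"pics/{n}1.png",cv2.resize(c,None,fx=2.3,fy=2.3,interpolation=cv2.INTER_CUBIC))
E
```

```text
time: 2.05
tool_pos: [660.6, -40.8, 312.2]
tcp_rot: [-179.7, -0.4, -11.6]
ft_force: [-0.3, -0.3, 0.4]
finger_gap: 0.0
side [324. 185.]
top [345. 133.]
```

View pics/side1.png

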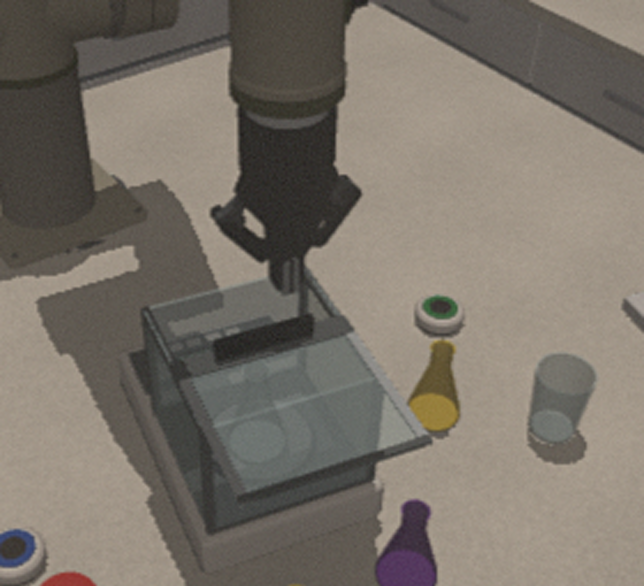

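View pics/top1.png

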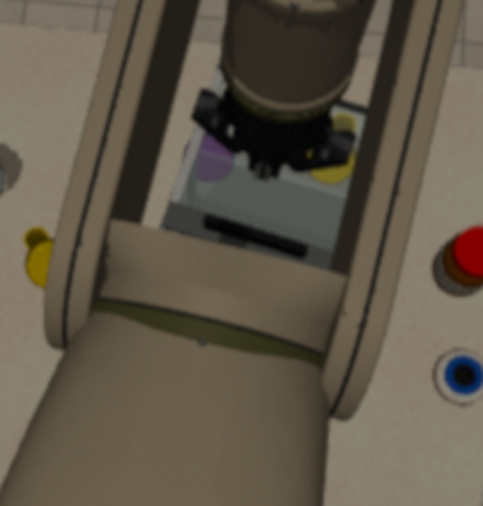

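The fingertips are at (324,185) in the side view and (345,133) in the top view. Both match the projected TCP, behind the ridge. I'll centre and lower them.

```bash
python3 -m pendant '[3,-8,-20,0,0, 0,0,-25,0,0, 0,0,-20,0,0, 0,0,-8,0,0, 0,0,-4,0,0, 0,0,0,0,0]'
```

```text
time: 2.65
tool_pos: [660.3, -58.2, 237.2]
tcp_rot: [-179.8, -0.7, -12.2]
ft_force: [-0.7, -0.2, -1.5]
finger_gap: -0.0
```

```bash
python3 -m pendant '[3,8,-5,0,0, 0,0,-3,0,0, 0,0,0,0,0, 0,0,0,0,0]'; python3 - <<'E'
from h import *
s=viewer.snapshot("side"); f=s["frame"]
print(np.round(proj(s,sensors.sense()["tool_pos"])))
cv2.imwrite("pics/side2.png",cv2.resize(f[130:280,240:420],None,fx=4,fy=4,interpolation=cv2.INTER_CUBIC))
E
```

```text
time: 2.98
tool_pos: [664.7, -50.7, 232.9]
tcp_rot: [-179.8, -1.0, -12.3]
ft_force: [0.4, -0.2, -0.3]
finger_gap: -0.2
[321. 217.]
```

View pics/side2.png

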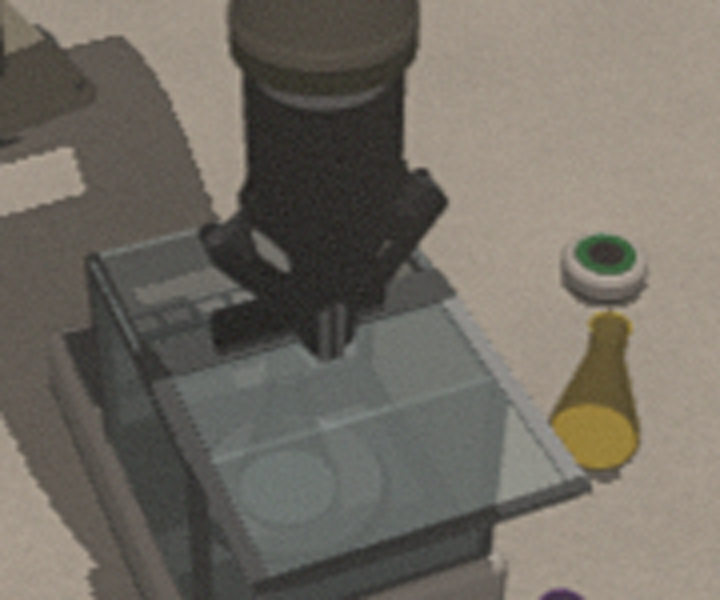

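```bash
python3 -m pendant '[-5,1,-3,0,0, -5,1,0,0,0, -4,0.8,0,0,0, -3,0.6,0,0,0, -3,0.6,0,0,0, -3,0.6,0,0,0, -3,0.6,0,0,0]'
```

```text
time: 3.62
tool_pos: [637.4, -44.8, 231.6]
tcp_rot: [-179.8, -1.3, -12.2]
ft_force: [1.4, -0.0, -1.3]
finger_gap: 0.3
```

```bash
python3 -m pendant '[-3,0.6,0,0,0, -4,0.8,0,0,0, -5,1,0,0,0, -5,1,0,0,0, -5,1,0,0,0, -5,1,0,0,0, -5,1,0,0,0, -5,1,0,0,0, -5,1,0,0,0, -4,0.8,0,0,0, -3,0.6,0,0,0]'; python3 - <<'E'
from h import *
s=viewer.snapshot("side"); f=s["frame"]
print(np.round(proj(s,sensors.sense()["tool_pos"])))
cv2.imwrite("pics/side3.png",cv2.resize(f[130:280,240:420],None,fx=4,fy=4,interpolation=cv2.INTER_CUBIC))
E
```

```text
time: 4.53
tool_pos: [583.6, -33.5, 231.8]
tcp_rot: [-179.7, -1.4, -12.2]
ft_force: [2.5, 0.3, -0.7]
finger_gap: -0.2
[306. 194.]
```

View pics/side3.png

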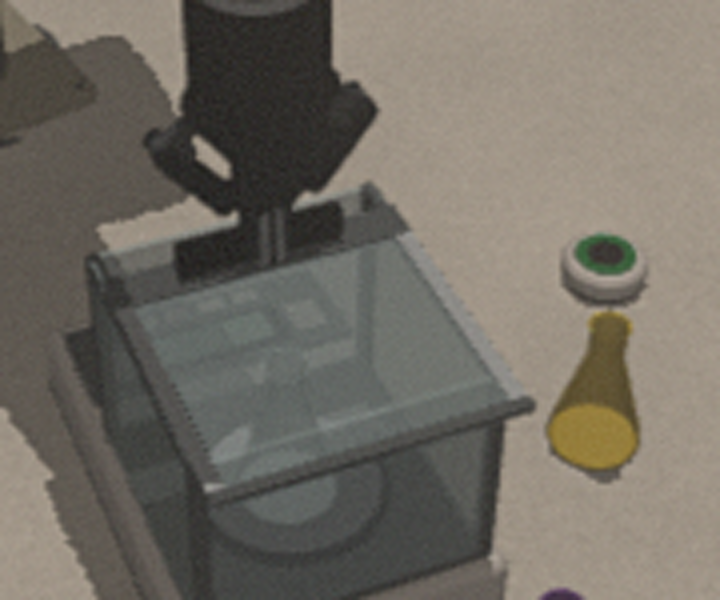

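The lid follows the fingers. In this crop its front edge is at (125,300) and the shield's front corner at (90,262), so roughly 30 mm remain. I'll go slower from here.

```bash
python3 -m pendant '[-3,0.6,0,0,0, -3,0.6,0,0,0, -3,0.6,0,0,0, -3,0.6,0,0,0, -2,0.4,0,0,0, -1.5,0.3,0,0,0]'; python3 -m pendant '[-1.2,0.25,0,0,0, -1.2,0.25,0,0,0, -1.2,0.25,0,0,0, -1.2,0.25,0,0,0]'; python3 - <<'E'
from h import *
s=viewer.snapshot("side"); f=s["frame"]
cv2.imwrite("pics/side4.png",cv2.resize(f[130:280,240:420],None,fx=4,fy=4,interpolation=cv2.INTER_CUBIC))
E
```

```text
time: 5.08
tool_pos: [566.5, -30.1, 232.0]
tcp_rot: [-179.7, -1.4, -12.2]
ft_force: [2.2, 1.1, -1.3]
finger_gap: 0.1
time: 5.42
tool_pos: [561.2, -29.0, 232.0]
tcp_rot: [-179.7, -1.4, -12.2]
ft_force: [2.6, 0.6, -1.3]
finger_gap: -0.0
```

View pics/side4.png

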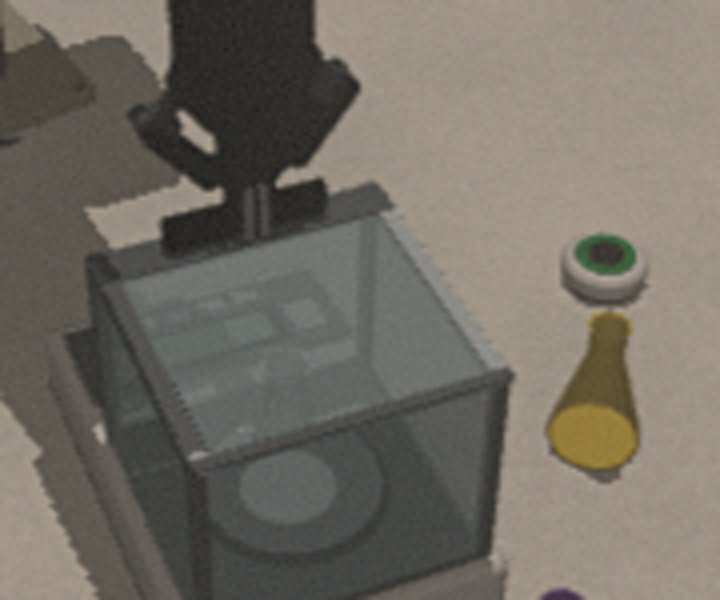

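The lid is nearly flush, so I'll creep it to the stop and watch the force.

```bash
for i in 1; do python3 -m pendant '[-1.2,0.25,0,0,0, -1.2,0.25,0,0,0, -1.2,0.25,0,0,0]'; python3 -m pendant '[-1.2,0.25,0,0,0, -1.2,0.25,0,0,0]'; done
```

```text
time: 5.72
tool_pos: [557.3, -28.1, 232.1]
tcp_rot: [-179.7, -1.4, -12.2]
ft_force: [2.0, 0.6, -1.2]
finger_gap: 0.1
time: 5.88
tool_pos: [554.7, -27.6, 232.1]
tcp_rot: [-179.7, -1.4, -12.2]
ft_force: [2.2, 0.9, -0.8]
finger_gap: 0.2
```

```bash
python3 -m pendant '[-1.2,0.25,0,0,0, -1.2,0.25,0,0,0]'; python3 -m pendant '[-1.2,0.25,0,0,0, -1.2,0.25,0,0,0]'
```

```text
time: 6.05
tool_pos: [553.6, -27.4, 232.2]
tcp_rot: [-179.7, -1.6, -12.2]
ft_force: [14.4, -1.6, -7.8]
finger_gap: -0.2
time: 6.22
tool_pos: [553.7, -27.4, 232.3]
tcp_rot: [-179.7, -2.0, -12.2]
ft_force: [10.3, -1.4, -5.0]
finger_gap: -0.1
```

The force rose from 2 to 14 N and the TCP stopped at x=553.6, after about 85 mm of travel as measured. That is the stop. I'll back off and check.

```bash
python3 -m pendant '[3,-0.6,0,0,0, 5,-1,0,0,0, 4,-1,5,0,0, 0,0,25,0,0, 0,0,30,0,0, 0,0,20,0,0, 0,0,0,0,0]'; python3 - <<'E'
from h import *
s=viewer.snapshot("side"); f=s["frame"]
cv2.imwrite("pics/side5.png",cv2.resize(f[130:280,240:420],None,fx=4,fy=4,interpolation=cv2.INTER_CUBIC))
E
```

```text
time: 6.8
tool_pos: [563.5, -30.7, 313.3]
tcp_rot: [-179.8, -1.4, -12.3]
ft_force: [1.1, 0.2, 0.9]
finger_gap: 0.3
```

View pics/side5.png

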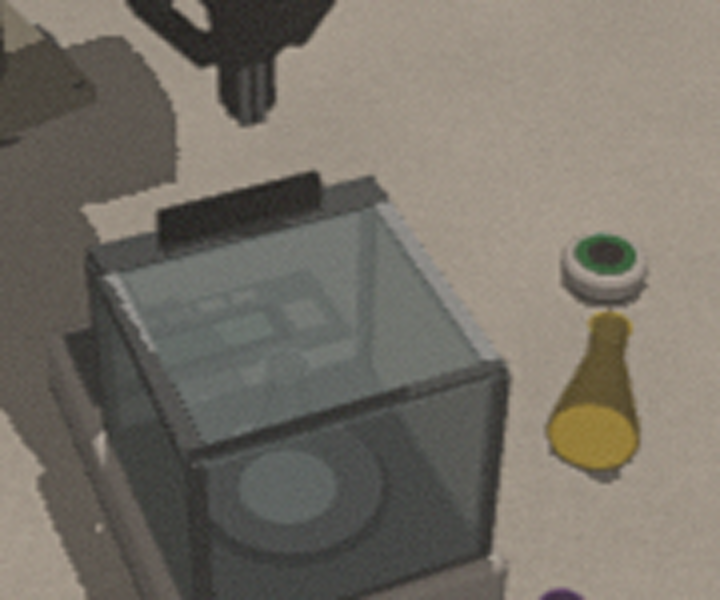

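The lid is flush with the shield on all edges: front corner at (90,255) and rear corners at (205,455) and (505,370) in this crop. Nothing else has moved. Now I'll move to the tare sensor at (519,306).

```bash
python3 -m pendant '[-4,30,0,0,0, -5,38,0,0,0, -5,38,0,0,0, -5,38,0,0,0, -5,38,0,0,0, -5,38,0,0,0, -5,38,0,0,0, -5,30,0,0,0, -4,20,0,0,0, 0,0,0,0,0, 0,0,0,0,0]'
```

```text
time: 7.77
tool_pos: [511.5, 287.2, 296.2]
tcp_rot: [179.5, -0.3, -12.6]
ft_force: [-0.4, 0.4, 0.7]
finger_gap: 0.0
```

```bash
python3 -m pendant '[7,19,0,0,0, 0,0,-30,0,0, 0,0,-35,0,0, 0,0,-35,0,0, 0,0,-30,0,0, 0,0,-20,0,0, 0,0,-10,0,0, 0,0,0,0,0, 0,0,0,0,0]'; python3 - <<'E'
from h import *
p=sensors.sense()["tool_pos"]
for n in("side","top"):
    s=viewer.snapshot(n); f=s["frame"]; hsv=cv2.cvtColor(f,cv2.COLOR_BGR2HSV)
    m=cv2.inRange(hsv,(45,80,20),(90,255,255)); c,_=cv2.findContours(m,cv2.RETR_EXTERNAL,cv2.CHAIN_APPROX_NONE)
    print(n,np.round(proj(s,p)))
    for k in c:
        if cv2.contourArea(k)>25:
            (u,v),sz,a=cv2.minAreaRect(k); print((round(u),round(v)),onz(s,u,v,24).round(1))
    x,y=(330,100) if n=="side" else (140,130)
    cv2.imwrite(f"pics/{n}6.png",cv2.resize(f[y:y+150,x:x+150],(560,560),interpolation=cv2.INTER_CUBIC))
E
```

```text
time: 8.52
tool_pos: [518.6, 296.8, 125.4]
tcp_rot: [179.2, -0.2, -13.0]
ft_force: [0.0, -0.1, 0.4]
finger_gap: 0.0
side [393. 166.]
(391, 193) [519.2 304.8  24. ]
top [192. 205.]
(201, 213) [515.4 305.2  24. ]
```

View pics/side6.png

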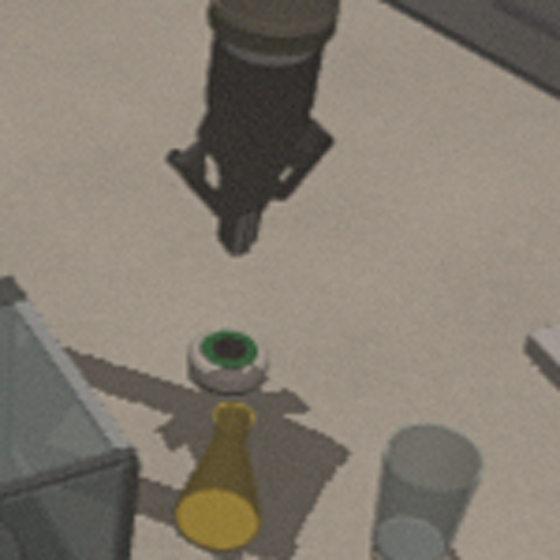

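The hand is above the green puck, whose window is at (391,193) in the full side view, with free room all round. I'll align in xy, then lower carefully.

```bash
python3 -m pendant '[0.5,9,0,0,0, 0,0,-15,0,0, 0,0,-18,0,0, 0,0,-12,0,0, 0,0,-5,0,0, 0,0,0,0,0, 0,0,0,0,0]'
```

```text
time: 9.2
tool_pos: [527.8, 313.3, 88.2]
tcp_rot: [-179.9, -1.2, -13.0]
ft_force: [-0.7, -0.4, 0.1]
finger_gap: -0.1
```

```bash
python3 -m pendant '[-8.5,-7.5,0,0,0, 0,0,0,0,0, 0,0,0,0,0]'; python3 -m pendant '[0,0,0,0,0, 0,0,0,0,0]'
```

```text
time: 9.45
tool_pos: [520.8, 306.9, 91.2]
tcp_rot: [-179.8, -1.4, -13.0]
ft_force: [0.2, -0.0, 0.9]
finger_gap: 0.1
time: 9.62
tool_pos: [521.9, 307.6, 92.8]
tcp_rot: [-179.7, -1.5, -13.0]
ft_force: [-0.4, 0.7, 0.5]
finger_gap: -0.0
```

```bash
python3 -m pendant '[-2.5,-1.5,-8,0,0, 0,0,-10,0,0, 0,0,-10,0,0, 0,0,-6,0,0, 0,0,-3,0,0]'
```

```text
time: 10.03
tool_pos: [520.3, 306.7, 53.3]
tcp_rot: [-179.6, -1.6, -13.0]
ft_force: [0.4, -0.5, -0.8]
finger_gap: 0.1
```

```bash
python3 -m pendant '[-1,-0.8,-3,0,0, -0.3,0,-1,0,0, 0,0,-0.3,0,0]'; python3 -m pendant '[0,0,0,0,0, 0,0,0,0,0, 0,0,0,0,0]'
```

```text
time: 10.28
tool_pos: [517.2, 304.9, 45.5]
tcp_rot: [-179.7, -1.4, -13.0]
ft_force: [0.3, 0.2, -0.4]
finger_gap: -0.0
time: 10.53
tool_pos: [517.3, 305.0, 45.9]
tcp_rot: [-179.7, -1.4, -13.0]
ft_force: [0.1, 0.1, 0.2]
finger_gap: 0.2
```

```bash
python3 -m pendant '[1.2,0.4,2.5,0,0, 0,0,0,0,0, 0,0,0,0,0]'; python3 -m pendant '[0,0,0,0,0, 0,0,0,0,0, 0,0,0,0,0]'
```

```text
time: 10.78
tool_pos: [519.4, 305.9, 49.8]
tcp_rot: [-179.7, -1.5, -13.0]
ft_force: [0.4, 0.3, 0.1]
finger_gap: -0.5
time: 11.03
tool_pos: [520.0, 306.1, 50.6]
tcp_rot: [-179.6, -1.5, -13.0]
ft_force: [-0.3, -0.8, -0.3]
finger_gap: -0.1
```

```bash
python3 -m pendant '[-0.6,-0.3,-1,0,0, 0,0,-0.1,0,0, 0,0,0,0,0, 0,0,0,0,0]'; python3 -m pendant '[0,0,0,0,0, 0,0,0,0,0, 0,0,0,0,0]'; python3 - <<'E'
from h import *
p=sensors.sense()["tool_pos"]
for n in("side","top"):
    s=viewer.snapshot(n); f=s["frame"]
    print(n,np.round(proj(s,p)),np.round(proj(s,(519,305.5,24))))
    if n=="side": cv2.imwrite("pics/side7.png",cv2.resize(f[140:220,350:430],(560,560),interpolation=cv2.INTER_CUBIC))
E
```

```text
time: 11.37
tool_pos: [519.2, 305.7, 49.2]
tcp_rot: [-179.6, -1.5, -13.0]
ft_force: [-0.3, -0.0, 0.0]
finger_gap: 0.1
time: 11.62
tool_pos: [519.0, 305.7, 49.0]
tcp_rot: [-179.6, -1.5, -13.0]
ft_force: [-0.7, 0.1, 0.2]
finger_gap: -0.2
side [392. 186.] [391. 193.]
top [198. 210.] [201. 212.]
```

View pics/side7.png

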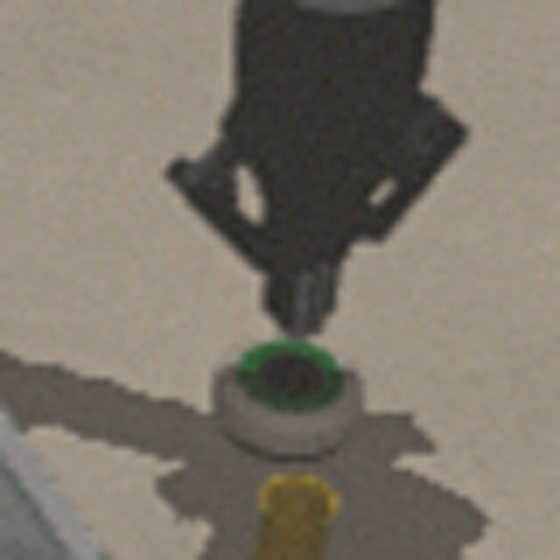

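The fingertip at crop (298,335) hovers just above the window at (290,375), not touching. I'll hold here.

```bash
for i in 1 2 3; do python3 -m pendant '[0,0,0,0,0, 0,0,0,0,0, 0,0,0,0,0, 0,0,0,0,0]' | sed -n 1,2p; done
```

```text
time: 12.05
tool_pos: [519.1, 305.7, 49.1]
time: 12.38
tool_pos: [519.1, 305.7, 49.1]
time: 12.72
tool_pos: [519.1, 305.7, 49.1]
```

```bash
python3 -m pendant '[0,0,0,0,0, 0,0,0,0,0, 0,0,0,0,0, 0,0,0,0,0, 0,0,0,0,0, 0,0,0,0,0, 0,0,0,0,0, 0,0,0,0,0, 0,0,0,0,0, 0,0,0,0,0, 0,0,0,0,0, 0,0,0,0,0]'; python3 -m pendant '[0,0,0,0,0, 0,0,0,0,0, 0,0,0,0,0, 0,0,0,0,0, 0,0,0,0,0, 0,0,0,0,0, 0,0,0,0,0, 0,0,0,0,0]'; python3 - <<'E'
from h import *
for n in("side","top"):
    s=viewer.snapshot(n); cv2.imwrite(f"pics/{n}8.png",s["frame"])
E
```

```text
time: 13.72
tool_pos: [519.1, 305.7, 49.1]
tcp_rot: [-179.6, -1.5, -13.0]
ft_force: [-0.1, 1.0, -0.0]
finger_gap: 0.1
time: 14.38
tool_pos: [519.1, 305.7, 49.1]
tcp_rot: [-179.6, -1.5, -13.0]
ft_force: [0.0, -0.3, 0.1]
finger_gap: 0.1
```

View pics/side8.png

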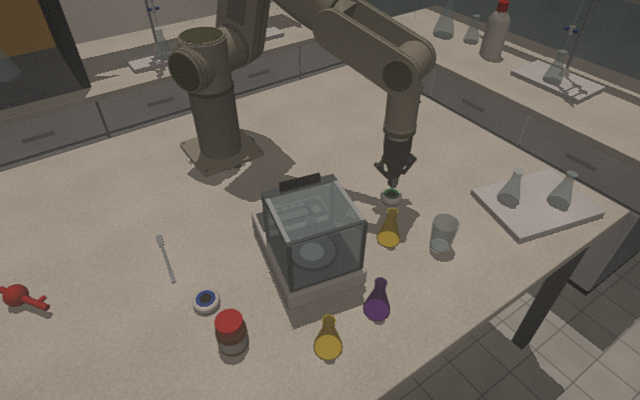

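Held from 11.0 to 14.4 s within 0.5 mm vertically after settling. Everything stands where it was, and the fingertip is at (392,186). Now I'll withdraw straight up and then away.

```bash
python3 -m pendant '[0,0,15,0,0, 0,0,30,0,0, 0,0,35,0,0, 0,0,35,0,0, 0,0,35,0,0, 0,0,35,0,0, 0,0,25,0,0, -20,10,0,0,0, -30,15,0,0,0, -30,15,0,0,0, -20,10,0,0,0, 0,0,0,0,0]'; python3 -m pendant '[0,0,0,0,0, 0,0,0,0,0, 0,0,0,0,0, 0,0,0,0,0]'; python3 - <<'E'
from h import *
for n in("side","top"):
    s=viewer.snapshot(n); f=s["frame"]; cv2.imwrite(f"pics/{n}9.png",f); hsv=cv2.cvtColor(f,cv2.COLOR_BGR2HSV)
    for nm,lo,hi in(("green",(45,80,20),(90,255,255)),("blue",(100,100,20),(130,255,255))):
        c,_=cv2.findContours(cv2.inRange(hsv,lo,hi),cv2.RETR_EXTERNAL,cv2.CHAIN_APPROX_NONE)
        for k in c:
            if cv2.contourArea(k)>25:
                (u,v),sz,a=cv2.minAreaRect(k); print(n,nm,(round(u),round(v)),onz(s,u,v,24).round())
    if n=="top": cv2.imwrite("pics/topbal9.png",cv2.resize(f[85:280,265:405],(430,600),interpolation=cv2.INTER_CUBIC))
E
```

```text
time: 15.48
tool_pos: [412.4, 353.8, 269.2]
tcp_rot: [-179.6, -1.4, -13.3]
ft_force: [0.9, 0.4, 0.5]
finger_gap: 0.1
time: 15.82
tool_pos: [412.9, 353.7, 269.6]
tcp_rot: [-179.6, -1.5, -13.2]
ft_force: [0.6, -0.1, 0.3]
finger_gap: -0.1
side blue (205, 298) [ 555. -301.   24.]
top green (200, 212) [518. 307.  24.]
top blue (432, 222) [ 554. -300.   24.]
top blue (555, 145) [ 805. -628.   24.]
```

View pics/top9.png

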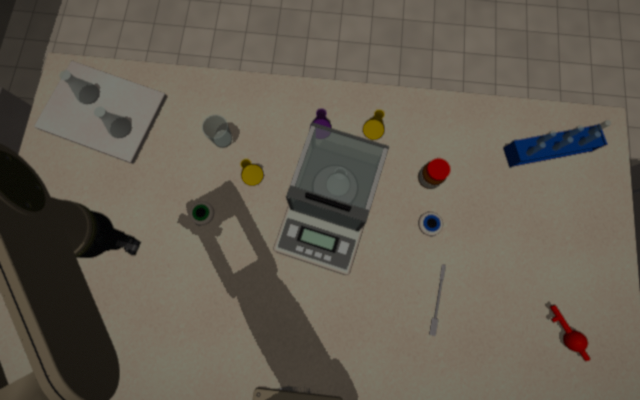

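View pics/topbal9.png

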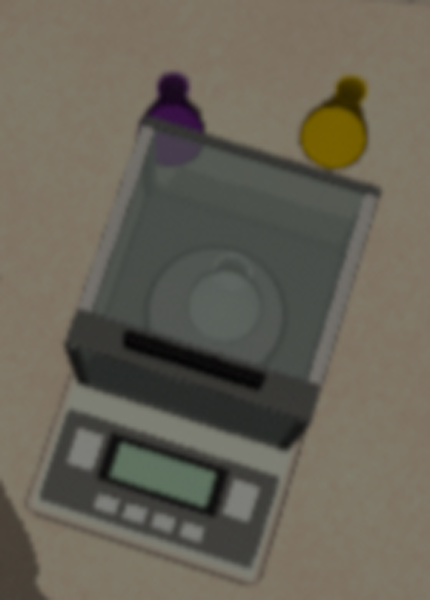

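View pics/side9.png

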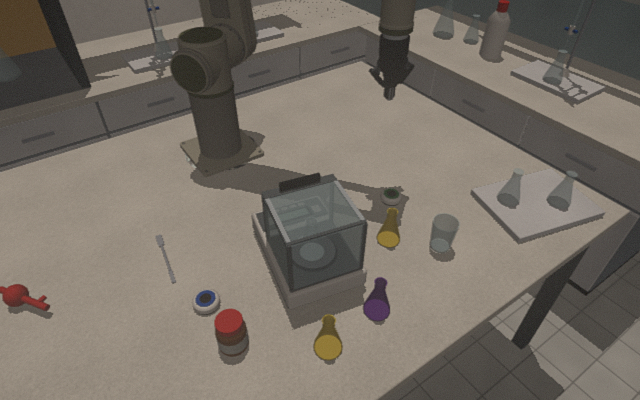

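The lid is shut: in the top view the ridge is at about (328,202) and the lid is flush with the shield. The flask is still on the pan at about (338,183). Both pucks are unmoved and the hand is about 250 mm clear of the sensor.

```bash
python3 -c "
from bench import job; print(job.hand_in())"
```

```text
the job is handed in; nothing more can be done
None
```

I slid the lid shut, held the fingertips over the green-ringed tare sensor, drew the hand away and handed the job in at about 16 s of the 48 s allowed. I saw no readout confirming that the tare registered.

- **Lid:** I pushed the grip ridge from behind with closed fingers for about 85 mm, slowing to about 14 mm/s at the end. It met the stop at about 14 N against roughly 2 N of sliding friction. Both camera views then showed it flush with the shield.
- **Tare sensor:** The fingertips hovered at (519, 306, 49), which is 25 mm above the window's middle. They stayed there for about 3.4 s, from 11.0 to 14.4 s. The reading shifted by about 1.5 mm in the first half second and held to 0.1 mm after that. The force readings stayed at noise level, so nothing was touched. The tool was about 1.5° off vertical.
- **Final check:** The hand stopped about 250 mm from the sensor. Both pucks measured within 1–2 mm of where they started. The flask, beaker, jar, spatula and look-alikes looked unmoved.
- **Checks that failed or disagreed:**
  - My first estimate of the balance's angle from the shield corners was -16°, while the ridge and case edges gave -12°. I used -12°.
  - The green ring was in the arm's shadow in the last side picture, so only the top view confirmed that puck's final position.

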